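# Reject tile through the sprung dust flap

## Robot

A 6-joint arm with a two-finger parallel gripper is mounted at the origin on a cart in front of the work surface, level with it; the furniture and walls round the work are solid. World frame = base frame: x ahead of the robot, y to its left, z up, the work surface at z = 0. Lengths are in m, angles in rad, forces in N, time in s.
With the tool pointing down it reaches from about 0.15 to 0.775 m from the base axis. Payload 6.1 kg.
Tool frame: the origin (TCP) lies midway between the tips of the shut fingers; the grasp point (between the pads) lies manip.grip_depth behind it (manip.grip_depth is the distance from the TCP to the grasp point, in m); z points along the fingers, y is the line along which they close (so a half turn about z gives the same grasp; the last joint's range is limited). The gripper opens to 85 mm and grips with 20 to 120 N. Pads are 22 mm wide; open, the fingers measure 114 mm over their backs; the gripper's body (76 mm by 85 mm) begins 54 mm behind the grasp point. The pads swing forward as they close: fully open they stand 13 mm farther back than shut.
Start: joints at [1.254, 0.126, -0.04, 1.405, 0, 1.571], TCP at [0.164, 0.499, 0.231] pointing down, gripper open.
Joint ranges: [-2.72, 2.72], [-0.95, 1.95], [-1.27, 1.35], [-1.78, 2.02], [-1.46, 1.47], [-3.14, 3.14]. Speed limits (rad/s): [2.39, 2.39, 3.01, 3.14, 3.14, 3.14].

## Interface

Orientations are given as a rotation vector (axis times angle).
In Python, from bench import manip gives the robot as it stands.
- The arm moves only by the tool apply_moves, never from a script. Its argument "moves" is a list of rows, each a list of 3 entries, a list of its own where there are three numbers: the shift along the world's x, y, z in m, then the turn about the world's z in degrees, then the finger opening in m, from 0 to 0.0854. In form: [[[x, y, z], turn, fingers], ...]. A call has 1 to 5 rows; each row shifts and turns the commanded pose from where the row before left it; what a row does not reach is not made up. A row lasts 1/12 s, in which the tool goes at most 41.7 mm and 7.16 degrees, less where a joint would pass 70% of its speed; a pose out of reach is approached as far as the arm can. A call with a gripper value outside its range is refused whole. The fingers move at their own pace and stop on an object; "newtons" is the grip in N (left out, the last holds). Time passes only in rows, so rows that do not move let the fingers close. It gives the time, the measured TCP pose, the force, the opening and the grip force at its end, in the units of the state.
- manip.get_obs(): the state, without advancing time (a new reading comes with each control period).
- manip.capture(name): name is "side" or "top"; returns a dict with "color" (420x560x3 uint8, red, green, blue), "depth" (420x560 float32, m along the optical axis (not along the pixel's ray), 0 where there is no reading), "camera_matrix" (3x3 intrinsics, pixels), "view" (4x4, takes a point from world to camera coordinates). Camera axes: x right, y down, z forward; pixel columns grow to the right and rows downward; lengths in m; the calibration is good to about 2 mm. A picture is of the moment at which its call begins.
- manip.sign_off(): hands the job in; it is judged then, once.
The state is a dict: "time": time; "joint_pos": joint angles; "joint_vel": joint speeds; "tau": joint torques, N m; "eef_pos": TCP position; "ee_rot": TCP orientation; "wrist_force": force on the tool from outside, world axes, zero at the start; "torque": the same for the moment, N m; "finger_gap": opening from 0.0 (shut) to 1.0 (fully open); "finger_force": force on a finger pad.
Only numpy, scipy, OpenCV 4.12 (cv2) and the standard library are available. Lean on these libraries where they do the work, as an engineer would, in place of code of your own. Each camera call takes 0.05 s, during which the arm holds its last target. There are 200 camera calls.

## Task

The dark green test tile on the sill of the blue reject bin has a razor-sharp chipped edge, so do not pinch it, lift it or press hard on it: push the bin's sprung flap open with one fingertip while the tile still lies on the sill and, holding the flap open with that finger, push the tile in under it with the other finger until it drops into the bin. Then take the fingers away so that the flap springs fully shut, and leave the cup, the jar, the bowl and the orange tile beside the bin where they stand.

Things in the scene. Friction and masses are not known exactly. Their poses are not given: they have to be found in the camera images.
- reject_bin: blue steel bin fixed to the bench, 250 mm deep (its x), 190 wide (its y), hollow, 182 mm wide inside. Origin on the bench, mid-width, straight below the inner edge of its sill; x points into the bin, away from its front, z up. In this frame: front at x = -110 mm (tray pull to -131), back at x = 140, floor 5 mm thick, fixed top at z = 118 from x = 88 to 140. Nothing of it is higher
- sill_edge (a point): middle of the inner edge of the sill, on its top face, 75 mm above the bench; axes as the bin's. The sill is a flat aluminium ledge 110 mm deep in front of this edge (x = -110 to 0 mm), with 4 mm thick curbs 8 mm high along both sides (y = -95 and +95). Beyond the edge the bin is hollow; what passes the edge drops in
- dust_flap (a joint): aluminium flap (93 mm from hinge to lip, 176 wide, red push plate, black lip), angle: 0 = shut, lip at the sill's inner edge, sloping 24 degrees up to its hinge; grows to 1.1 as the lip goes in and down. Sprung shut: 1 N at the lip, about 4 N held open. A fingertip just above the sill pushing along the bin's +x opens it about 0.25 rad with its leading face at x = 50 mm, 0.6 at x = 70
- flap_lip (a point): middle of the flap's free lip, at the sill's inner edge when shut. The hinge runs along the bin's y, at x = 85, z = 113 mm in the bin's frame (38 mm above the sill); the side cheeks beside the flap stand 8 mm above it at most
- reject_tile: the tile to throw out: dark green glaze with a bare strip, 57 mm (its x) by 34 (its y) by 8 thick, 22 g, loose on the sill, long side roughly parallel to the flap, its middle 50 to 65 mm before the sill's inner edge. Origin at the centre of its underside. It tips into the bin once its middle is past that edge
- bisque_cup: pink unglazed cup, 72 mm across, 77 mm tall, loose on the bench beside the bin; origin at the centre of its underside
- stain_jar: jar with orange body and grey lid, 62 mm across, 68 mm tall, loose on the bench beside the bin; origin at the centre of its underside
- test_bowl: pale green bowl, 84 mm across, 39 mm tall, loose on the bench beside the bin; origin at the centre of its underside
- orange_tile: orange test tile, 61 by 43 by 9 mm, loose on the bench beside the bin: a good one, to be left; origin at the centre of its underside

How it is judged:
By the outcome, as a careful person would: the job done as asked, in the order asked, and still so for the second after the job is handed in, with the robot touching nothing.
It also fails if it takes over 35 s, if anything falls off the work surface, if the arm or the gripper's body presses on something with over 40 N, if the wrist force passes 120 N, or if a joint passes its speed limit or range.

## Working session

There is one attempt and no reset: what is moved stays moved. The work goes in short steps, Python scripts to look and compute and a tool call to move; the robot and the scene stay as the last step left them, time stands still between calls to the robot, and variables do not carry over. Pictures are saved under pics/ and viewed, at most 11 in all, crops included, and the job is handed in when it is done.

Besides the shell and the picture viewer there is one more tool, called after "Call:" by a JSON object that holds its "op" and its "data", one argument or row to a line. apply_moves: Moves the arm, as the interface text tells. Its arguments: {"type":"object","properties":{"moves":{"type":"array","items":{"type":"array"}},"newtons":{"type":"number"}},"required":["moves"]}

```bash
mkdir -p pics; python3 - <<'E'
from bench import manip
import cv2,numpy as np
print(manip.get_obs(), manip.grip_depth)
for n in("top","side"):
    c=manip.capture(n); cv2.imwrite(f"pics/{n}0.png",c["color"][:,:,::-1]); np.savez(f"{n}0.npz",**c)
    print(n,c["camera_matrix"].tolist(),c["view"].round(4).tolist())
E
```

```text
{'time': 0.0, 'joint_pos': array([ 1.25400650e+00,  1.26380078e-01, -4.05775950e-02,  1.40537970e+00,
       -2.01865878e-05,  1.57077436e+00]), 'joint_vel': array([ 0.00072257, -0.00136101, -0.00153728, -0.00071036, -0.00134899,
       -0.00044498]), 'tau': array([-1.18550097e-04, -4.35916686e+01,  3.52923882e+01,  1.73304806e-02,
       -1.02255801e-04,  1.08428910e-05]), 'eef_pos': array([0.1634323 , 0.49850773, 0.23054234]), 'ee_rot': array([-4.95464709e-01, -3.10204953e+00,  2.39518997e-03]), 'wrist_force': array([0.00221078, 0.27831259, 1.08494507]), 'torque': array([0.03126213, 0.02985295, 0.06006108]), 'finger_force': 0.0, 'finger_gap': 0.9990002707365835} 0.0187
top [[496.1546527119689, 0.0, 287.57141232418], [0.0, 496.1546527119689, 214.28292493239584], [0.0, 0.0, 1.0]] [[0.0266, -0.9991, 0.0345, -0.0042], [-0.9923, -0.0305, -0.1197, 0.6414], [0.1206, -0.0311, -0.9922, 0.9938], [0.0, 0.0, 0.0, 1.0]]
side [[418.65194643509614, 0.0, 269.0514046136794], [0.0, 418.65194643509614, 202.7469416912276], [0.0, 0.0, 1.0]] [[-0.9938, -0.1096, -0.0161, 0.6477], [-0.0523, 0.5925, -0.8039, 0.0814], [0.0976, -0.7981, -0.5945, 0.9577], [0.0, 0.0, 0.0, 1.0]]
```

View pics/top0.png

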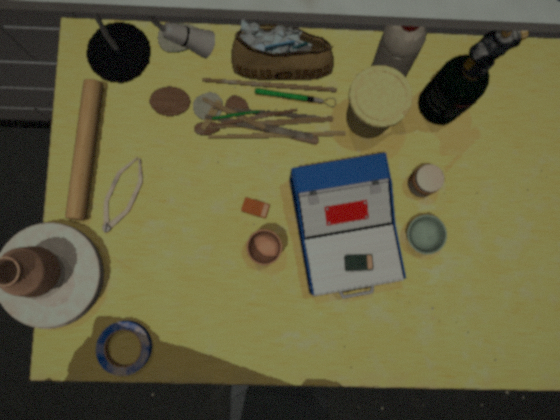

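View pics/side0.png

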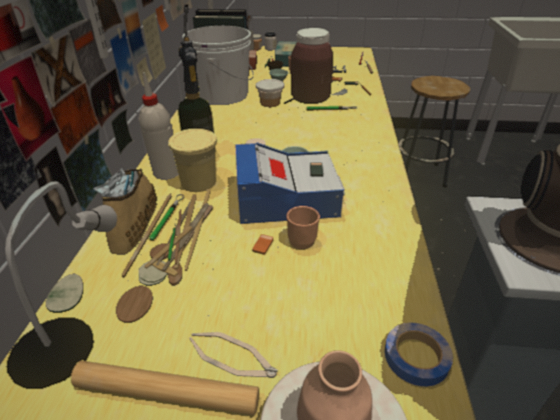

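The top view shows the bin at about (345,225) px, with the sill edge running (305,238)–(394,230), the tile at (358,262) and the push plate at (347,212). The cup is at (265,247), the orange tile at (256,207), the jar at (427,180) and the bowl at (426,233). The arm is out of view.

```bash
cat > h.py <<'E'
import numpy as np,cv2
def load(n):
    d=np.load(n); return {k:d[k] for k in d.files}
def cast(c,uv,z):
    uv=np.atleast_2d(np.float64(uv)); K,V=c["camera_matrix"],c["view"]
    r=np.c_[uv,np.ones(len(uv))]@np.linalg.inv(K).T@V[:3,:3]
    o=-V[:3,:3].T@V[:3,3]; return o+r*((z-o[2])/r[:,2])[:,None]
def cloud(c):
    v,u=np.mgrid[:420,:560]; K,V=c["camera_matrix"],c["view"]; z=c["depth"]
    p=np.stack([(u-K[0,2])/K[0,0]*z,(v-K[1,2])/K[1,1]*z,z],-1)
    return (p-V[:3,3])@V[:3,:3]
def proj(c,p):
    q=np.atleast_2d(p)@c["view"][:3,:3].T+c["view"][:3,3]; q=q@c["camera_matrix"].T; return q[:,:2]/q[:,2:]
E
python3 - <<'E'
from h import *
c=load("top0.npz"); P=cloud(c); hsv=cv2.cvtColor(c["color"],cv2.COLOR_RGB2HSV)
for (u,v) in [(320,270),(385,265),(358,262),(347,225),(347,212),(345,195),(340,165),(240,280)]: print((u,v),P[v,u].round(4),hsv[v,u])
box=np.zeros((420,560),bool); box[145:305,285:412]=1
sill=box&(abs(P[...,2]-.075)<.006)&(hsv[...,1]<70)
sill=cv2.morphologyEx(sill.astype(np.uint8),cv2.MORPH_CLOSE,np.ones((25,25)))
# sill quad
def quad(m):
    k=max(cv2.findContours(m.astype(np.uint8),0,2)[0],key=cv2.contourArea); return cv2.minAreaRect(k),cv2.contourArea(k),k
for nm,m,z in [("sill",sill,.075),("blue",box&(abs(hsv[...,0].astype(int)-112)<12)&(hsv[...,1]>130),.118),("red",box&((hsv[...,0]<8)|(hsv[...,0]>172))&(hsv[...,1]>170),.09),("tile",box&(hsv[...,2]<75)&(abs(P[...,2]-.083)<.006)&(np.mgrid[:420,:560][0]>245)&(np.mgrid[:420,:560][0]<276)&(np.mgrid[:420,:560][1]>335)&(np.mgrid[:420,:560][1]<380),.083)]:
    r,a,k=quad(m); b=cv2.boxPoints(r); w=cast(c,b,z); print(nm,r,a); print(w.round(4).tolist(), np.linalg.norm(w-np.roll(w,1,0),axis=1).round(4))
im=cv2.resize(c["color"][145:305,275:455],None,fx=4.4,fy=3.75*1,interpolation=cv2.INTER_CUBIC)
im=cv2.resize(c["color"][150:300,285:445],None,fx=4,fy=4,interpolation=cv2.INTER_CUBIC)
cv2.imwrite("pics/z.png",im[:,:,::-1])
E
```

```text
(320, 270) [ 0.5275 -0.0524  0.0708] [ 40  17 138]
(385, 265) [ 0.5408 -0.1816  0.0759] [ 27  20 130]
(358, 262) [ 0.5451 -0.1261  0.0837] [73 55 42]
(347, 225) [ 0.6188 -0.1047  0.0752] [ 27  19 119]
(347, 212) [ 0.6428 -0.1016  0.0931] [  2 234 123]
(345, 195) [ 0.6744 -0.0952  0.107 ] [ 21  21 119]
(340, 165) [ 0.7318 -0.0832  0.1166] [105 189  93]
(240, 280) [ 0.5026  0.1101 -0.0015] [ 30 102 132]
sill ((352.83319091796875, 251.4517364501953), (73.96603393554688, 94.12682342529297), 79.5625228881836) 5936.0
[[0.6188, -0.0098, 0.075], [0.6591, -0.1966, 0.075], [0.5137, -0.2237, 0.075], [0.4755, -0.0396, 0.075]] [0.1463 0.1912 0.1479 0.188 ]
blue ((346.8946533203125, 219.33555603027344), (119.1326675415039, 97.49286651611328), 80.18070220947266) 2364.5
[[0.7202, 0.0168, 0.118], [0.7599, -0.1708, 0.118], [0.5319, -0.2106, 0.118], [0.4957, -0.0275, 0.118]] [0.2288 0.1918 0.2314 0.1866]
red ((346.3840026855469, 212.11196899414062), (16.994117736816406, 41.143653869628906), 79.69515228271484) 593.5
[[0.6509, -0.0574, 0.09], [0.6683, -0.1381, 0.09], [0.6349, -0.1444, 0.09], [0.6178, -0.064, 0.09]] [0.0338 0.0825 0.034  0.0822]
tile ((356.0, 262.5), (15.0, 22.0), 90.0) 300.5
[[0.5582, -0.1002, 0.083], [0.5594, -0.144, 0.083], [0.5299, -0.1442, 0.083], [0.5287, -0.1006, 0.083]] [0.0295 0.0438 0.0296 0.0436]
```

View pics/z.png

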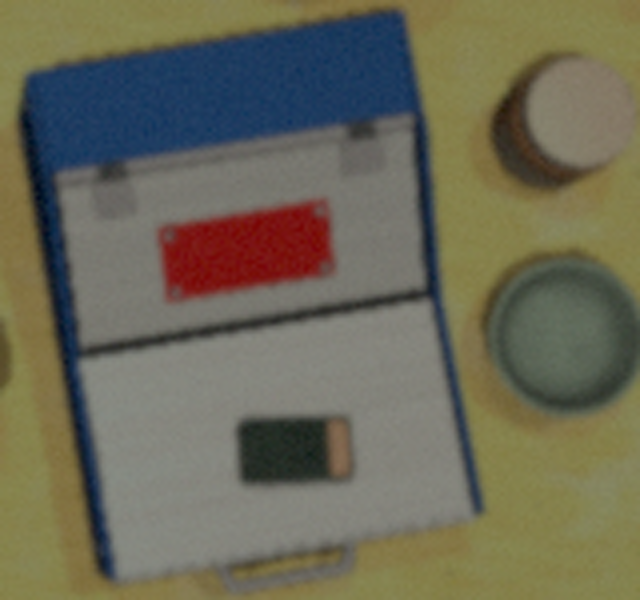

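Zoomed view (4×): the lip line runs (82,354)–(430,295), the sill front (112,580)–(480,515), and the tile corners are about (240,418), (352,416), (355,482) and (240,482), with the bare strip at its right end. The flap is shut and nothing else is on the sill.

```bash
python3 - <<'E'
from h import *
c=load("top0.npz"); s=load("side0.npz"); z=lambda p:(np.array(p)+.5)/4-.5+[285,150]
L=cast(c,z([(82,354),(430,295)]),.075); F=cast(c,z([(112,580),(480,515)]),.075)
T=cast(c,z([(240,418),(352,416),(355,482),(240,482)]),.083)
R=cast(c,z([(25,75),(402,12),(415,113),(50,172)]),.118)
for n,a in zip("LFTR",(L,F,T,R)): print(n,a[:,:2].round(4).tolist(),np.linalg.norm(a-np.roll(a,1,0),axis=1).round(4))
for a in (L,F,R[:2],R[[3,2]]):
    d=a[1]-a[0]; print("yaw",np.degrees(np.arctan2(d[0],-d[1])))
P=cloud(c); 
yaw=np.radians(12.3); 
for yaw in np.radians([11,12.,12.5,13]):
    x=np.array([np.cos(yaw),np.sin(yaw)]);y=np.array([-x[1],x[0]])
    print(np.degrees(yaw),"x:",[(a[:,:2]@x).round(4).tolist() for a in(L,F,R)],"y:",[(a[:,:2]@y).round(4).tolist() for a in(L,F,R)],"T",(T[:,:2]@x).round(4),(T[:,:2]@y).round(4))
# side-view check of tile & sill
hs=cv2.cvtColor(s["color"],cv2.COLOR_RGB2HSV); m=np.zeros((420,560),np.uint8); m[158:182,302:332]=(s["color"][158:182,302:332].max(2)<75); 
k=max(cv2.findContours(m,0,2)[0],key=cv2.contourArea); b=cv2.boxPoints(cv2.minAreaRect(k)); print("side tile",b.tolist(),cast(s,b,.083).round(4).tolist(), "top->side",proj(s,T).round(1).tolist())
im=cv2.resize(s["color"][130:230,220:360],None,fx=5,fy=5,interpolation=cv2.INTER_CUBIC); cv2.imwrite("pics/zs.png",im[:,:,::-1])
E
```

```text
L [[0.5899, -0.021], [0.6248, -0.1961]] [0.1785 0.1785]
F [[0.4788, -0.0383], [0.5154, -0.2213]] [0.1866 0.1866]
T [[0.5599, -0.0995], [0.5625, -0.1552], [0.53, -0.1569], [0.5284, -0.0999]] [0.0315 0.0558 0.0325 0.0571]
R [[0.7215, 0.0127], [0.7593, -0.1715], [0.7091, -0.1781], [0.6743, -0.0006]] [0.0491 0.188  0.0506 0.1808]
yaw 11.27447554581619
yaw 11.311755495719808
yaw 11.58874645042638
yaw 11.122161348297492
11.0 x: [[0.5751, 0.5759], [0.4627, 0.4637], [0.7107, 0.7126, 0.6621, 0.6617]] y: [[-0.1332, -0.3117], [-0.129, -0.3156], [-0.1252, -0.3133, -0.3101, -0.1293]] T [0.5306 0.5225 0.4903 0.4997] [-0.2045 -0.2597 -0.2551 -0.1989]
12.000000000000002 x: [[0.5727, 0.5704], [0.4604, 0.4581], [0.7084, 0.707, 0.6566, 0.6594]] y: [[-0.1432, -0.3217], [-0.137, -0.3236], [-0.1376, -0.3257, -0.3216, -0.1408]] T [0.527  0.5179 0.4858 0.4961] [-0.2137 -0.2688 -0.2637 -0.2076]
12.5 x: [[0.5714, 0.5676], [0.4592, 0.4553], [0.7072, 0.7042, 0.6538, 0.6581]] y: [[-0.1482, -0.3267], [-0.141, -0.3276], [-0.1438, -0.3318, -0.3273, -0.1466]] T [0.5251 0.5155 0.4834 0.4943] [-0.2183 -0.2733 -0.2679 -0.2119]
13.0 x: [[0.5701, 0.5647], [0.4579, 0.4524], [0.7059, 0.7013, 0.6509, 0.6568]] y: [[-0.1532, -0.3316], [-0.145, -0.3316], [-0.15, -0.3379, -0.333, -0.1523]] T [0.5232 0.5131 0.4811 0.4924] [-0.2229 -0.2778 -0.2721 -0.2162]
side tile [[311.0, 166.0], [322.0, 166.0], [322.0, 175.0], [311.0, 175.0]] [[0.5573, -0.1341, 0.083], [0.5294, -0.1364, 0.083], [0.5291, -0.0939, 0.083], [0.5561, -0.0916, 0.083]] top->side [[309.6, 173.2], [309.3, 161.7], [321.9, 161.9], [322.3, 173.7]]
```

View pics/zs.png

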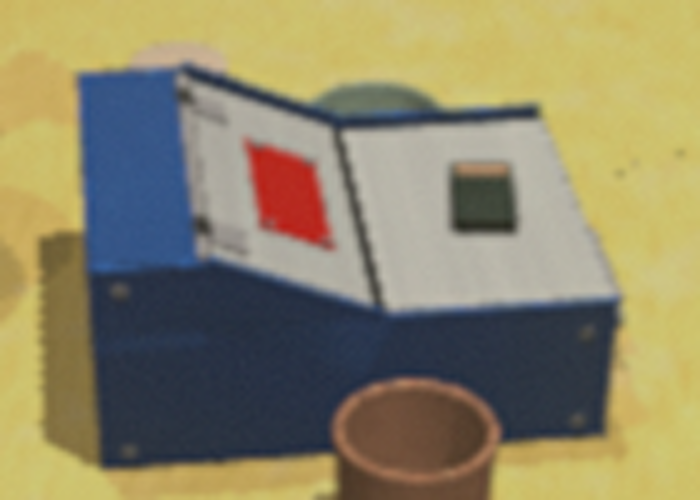

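The side view agrees: flap shut, tile on the sill with its bare strip on the far side. From this I get bin yaw ≈ 11.3°, sill-edge origin ≈ (0.605, −0.108), and tile centre at bin (−0.062, −0.008), turned about −9° from the bin.

Plan: set the finger line along the bin's x. The front finger goes between the tile and the lip, and the rear finger goes behind the tile at an opening of about 70 mm. Then I push straight in.

Call:
{"op": "apply_moves", "data": {
  "moves": [
    [[0.0195,-0.031,0],-3,0.07],
    [[0.0195,-0.031,0],-3,0.07],
    [[0.0195,-0.031,0],-3,0.07],
    [[0.0195,-0.031,0],-3,0.07],
    [[0.0195,-0.031,0],-3,0.07]
  ]
}}

```text
time: 0.52
eef_pos: [0.2613, 0.3422, 0.2309]
ee_rot: [-0.899, -3.01, 0.001]
wrist_force: [0.9, 1.2, -0.1]
finger_gap: 0.821
finger_force: 0.0
```

Call:
{"op": "apply_moves", "data": {
  "moves": [
    [[0.0195,-0.031,0],-3,0.07],
    [[0.0195,-0.031,0],-3,0.07],
    [[0.0195,-0.031,0],-3,0.07],
    [[0.0195,-0.031,0],-3,0.07],
    [[0.0195,-0.031,0],-3,0.07]
  ]
}}

```text
time: 0.93
eef_pos: [0.3589, 0.1871, 0.2311]
ee_rot: [-1.285, -2.867, 0.0]
wrist_force: [0.9, 0.8, -0.9]
finger_gap: 0.816
finger_force: 0.0
```

Call:
{"op": "apply_moves", "data": {
  "moves": [
    [[0.0195,-0.031,0],-3,0.07],
    [[0.0195,-0.031,0],-3,0.07],
    [[0.0195,-0.031,0],-3,0.07],
    [[0.0195,-0.031,0],-3,0.07],
    [[0.0195,-0.031,0],-3,0.07]
  ]
}}

```text
time: 1.35
eef_pos: [0.4565, 0.032, 0.2311]
ee_rot: [-1.649, -2.674, 0.0]
wrist_force: [1.2, 1.3, 0.4]
finger_gap: 0.819
finger_force: 0.0
```

Call:
{"op": "apply_moves", "data": {
  "moves": [
    [[0.0195,-0.031,0],-3,0.07],
    [[0.0195,-0.031,0],-3,0.07],
    [[0.0195,-0.031,0],-3,0.07],
    [[0.0195,-0.031,0],-3,0.07],
    [[0,-0.005,0],-0.5,0.07]
  ]
}}

```text
time: 1.77
eef_pos: [0.5363, -0.0993, 0.2296]
ee_rot: [1.934, 2.476, -0.002]
wrist_force: [-1.0, 0.0, -1.2]
finger_gap: 0.821
finger_force: 0.0
```

Call:
{"op": "apply_moves", "data": {
  "moves": [
    [[0.017,-0.027,0],-2.8,0.07],
    [[0,0,-0.025],0,0.07],
    [[0,0,-0.025],0,0.07],
    [[0,0,-0.02],0,0.07],
    [[0,0,0],0,0.07]
  ]
}}

```text
time: 2.18
eef_pos: [0.5484, -0.1215, 0.1566]
ee_rot: [-1.982, -2.428, 0.005]
wrist_force: [-0.9, -0.3, -0.7]
finger_gap: 0.82
finger_force: 0.0
```

```bash
python3 - <<'E'
from h import *
from bench import manip
o=manip.get_obs(); print(o["eef_pos"],o["ee_rot"],o["finger_gap"])
ims=[]
for n,(a,b,e,f) in (("top",(190,310,270,430)),("side",(90,210,250,410))):
    c=manip.capture(n); np.savez(n+"1.npz",**c); ims.append(cv2.resize(c["color"][a:b,e:f],None,fx=2.5*2,fy=2.5*2)[:, :800])
    print(n,proj(c,o["eef_pos"]))
cv2.imwrite("pics/s1.png",ims[1][:,:,::-1]); cv2.imwrite("pics/t1.png",ims[0][:,:,::-1])
E
```

```text
[ 0.54839523 -0.12145321  0.15656577] [-1.98206874 -2.42828357  0.00536346] 0.8202325759577537
top [[362.47060574 259.15366593]]
side [[315.86424632 142.9113197 ]]
```

View pics/s1.png

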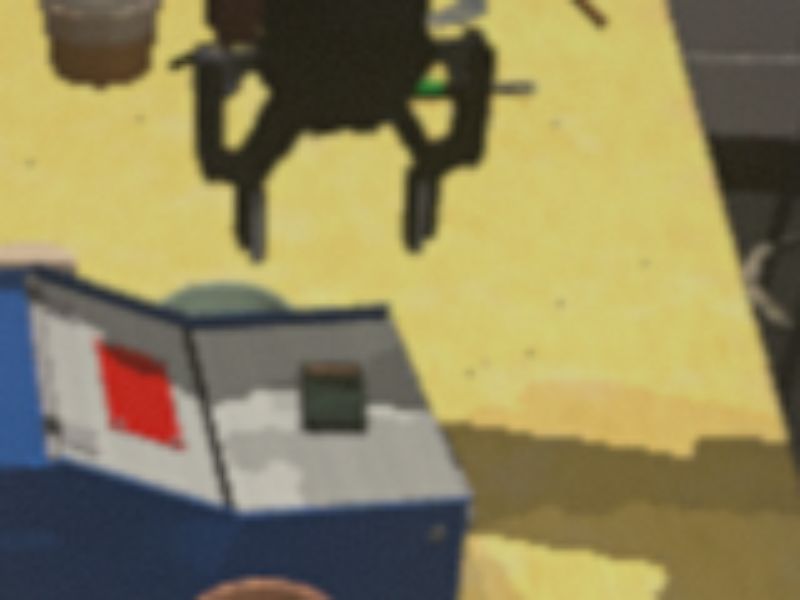

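The side crop shows both fingers astride the tile, with tips at about (250,255) and (415,245) in the crop. The finger knuckles bulge outward above the tips, so I'll check their clearance to the fixed top using depth.

```bash
cat >> h.py <<'E'
O=np.array([.6049,-.1081]); ya=np.radians(11.3)
def binf(p):
    d=p[...,:2]-O; c,s=np.cos(ya),np.sin(ya)
    return np.stack([d[...,0]*c+d[...,1]*s,-d[...,0]*s+d[...,1]*c,p[...,2]-.075],-1)
E
python3 - <<'E'
from h import *
s=load("side1.npz"); B=binf(cloud(s)); t=binf(np.array([.5484,-.1215,.1566])); print("tcp",t.round(4))
m=(s["depth"]>0)&(abs(B[...,1]-t[1])<.05)&(B[...,2]>.04)&(abs(B[...,0]-t[0])<.12)
Q=B[m]-t
for z in np.arange(-.01,.09,.005):
    q=Q[abs(Q[:,2]-z)<.0025]
    if len(q): 
        x=np.sort(q[:,0]); g=np.diff(x); i=g.argmax(); print(round(z,3),len(x),x[0].round(3),x[i].round(3),x[i+1].round(3),x[-1].round(3), q[:,1].min().round(3),q[:,1].max().round(3))
c=load("top0.npz"); B=binf(cloud(c))   # flap & cheek heights
for x in np.arange(-.1,.14,.02):
    k=[np.median(B[...,2][(abs(B[...,0]-x)<.004)&(abs(B[...,1]-y)<.006)&(B[...,2]>-.03)]).round(4) for y in(-.092,-.05,0.,.05)]; print(round(x,2),k)
# tile now
c=load("top1.npz"); print(manip.get_obs()["eef_pos"] if 0 else "")
E
```

```text
tcp [-0.058  -0.0021  0.0816]
0.01 5 -0.037 -0.036 0.033 0.04 -0.003 0.011
0.015 17 -0.046 -0.036 0.034 0.045 0.0 0.014
0.02 27 -0.049 -0.036 0.034 0.047 -0.005 0.013
0.025 29 -0.049 -0.036 0.034 0.047 -0.008 0.012
0.03 26 -0.048 -0.036 0.034 0.047 -0.007 0.012
0.035 28 -0.05 -0.035 0.034 0.047 -0.011 0.014
0.04 28 -0.05 -0.036 0.034 0.047 -0.013 0.013
0.045 29 -0.049 -0.036 0.034 0.046 -0.01 0.013
0.05 22 -0.056 -0.036 0.037 0.053 0.002 0.013
0.055 44 -0.064 -0.038 0.033 0.063 0.004 0.015
0.06 77 -0.068 -0.035 0.033 0.065 -0.011 0.014
0.065 70 -0.068 -0.033 0.028 0.066 -0.011 0.015
0.07 59 -0.068 -0.029 0.025 0.066 -0.015 0.018
0.075 85 -0.067 -0.057 -0.037 0.066 -0.016 0.019
0.08 103 -0.069 -0.056 -0.037 0.066 -0.02 0.02
0.085 80 -0.068 -0.056 -0.032 0.066 -0.011 0.02
-0.1 [np.float64(-0.0002), np.float64(-0.0015), np.float64(-0.0019), np.float64(-0.001)]
-0.08 [np.float64(0.0013), np.float64(-0.0013), np.float64(-0.0016), np.float64(-0.0013)]
-0.06 [np.float64(0.0006), np.float64(-0.0012), np.float64(0.0075), np.float64(-0.0016)]
-0.04 [np.float64(0.0006), np.float64(-0.0018), np.float64(-0.0015), np.float64(-0.0013)]
-0.02 [np.float64(-0.0005), np.float64(-0.0012), np.float64(-0.0011), np.float64(-0.0017)]
0.0 [np.float64(0.0023), np.float64(0.0002), np.float64(-0.0), np.float64(-0.0)]
0.02 [np.float64(0.0115), np.float64(0.0091), np.float64(0.0083), np.float64(0.0098)]
0.04 [np.float64(0.0201), np.float64(0.017), np.float64(0.019), np.float64(0.0186)]
0.06 [np.float64(0.0275), np.float64(0.0267), np.float64(0.0268), np.float64(0.0262)]
0.08 [np.float64(0.0372), np.float64(0.0369), np.float64(0.0372), np.float64(0.0369)]
0.1 [np.float64(0.041), np.float64(0.0423), np.float64(0.0416), np.float64(0.0415)]
0.12 [np.float64(0.0416), np.float64(0.0412), np.float64(0.042), np.float64(0.0416)]
```

Call:
{"op": "apply_moves", "data": {
  "moves": [
    [[0.004,-0.005,0],0,0.07],
    [[0,0,-0.025],0,0.07],
    [[0,0,-0.025],0,0.07],
    [[0,0,-0.025],0,0.07],
    [[0,0,0],0,0.07]
  ]
}}

```text
time: 2.7
eef_pos: [0.5536, -0.1268, 0.0833]
ee_rot: [-1.984, -2.431, 0.003]
wrist_force: [-0.8, 0.4, -0.5]
finger_gap: 0.818
finger_force: 0.0
```

Call:
{"op": "apply_moves", "data": {
  "moves": [
    [[0,0,0],0,0.07],
    [[0,0,0],0,0.07]
  ]
}}

```text
time: 2.87
eef_pos: [0.5563, -0.1275, 0.0886]
ee_rot: [1.985, 2.432, 0.002]
wrist_force: [0.2, 0.6, 0.8]
finger_gap: 0.825
finger_force: 0.0
```

```bash
cat > look.py <<'E'
from h import *
from bench import manip
import sys
o=manip.get_obs(); r=o["ee_rot"]; t=binf(o["eef_pos"]); print("tcp bin",t.round(4),"yaw",(2*np.degrees(np.arctan2(r[1],r[0]))-90)%180,o["wrist_force"].round(1),o["finger_gap"],o["time"])
s=manip.capture("side"); B=binf(cloud(s))
m=(s["depth"]>0)&(abs(B[...,1]-t[1])<.022)&(B[...,2]>.001)&(s["color"].max(2)<60)
Q=B[m]
for z in np.arange(.002,.07,.004):
    q=Q[abs(Q[:,2]-z)<.002]; 
    if len(q): print(round(z,3),(np.unique((q[:,0]*1000).round()//2*2)).astype(int).tolist())
cv2.imwrite("pics/"+sys.argv[1]+".png",cv2.resize(s["color"][110:220,220:370],None,fx=5,fy=5,interpolation=cv2.INTER_CUBIC)[:,:,::-1])
E
python3 look.py s2
```

```text
tcp bin [-0.0514 -0.0095  0.0136] yaw 11.552557468234014 [0.2 0.6 0.8] 0.8251313109336876 2.8667
0.002 [0, 2, 472, 474, 478, 480]
0.006 [-80, -78, -76, -74, -72, -70, -68, -66, -64, -62, -60, -58, -56, -54, -52, -50, -48, 472, 474, 476, 478, 480, 482]
0.01 [-76, -70, -66, -62, -60, -58, -52, -50, 472, 474, 476, 478, 480, 482]
0.014 [474, 476, 478, 480]
0.018 [-90, 386, 474, 476, 478, 480, 482]
0.022 [-90, 386, 388, 474, 476, 478, 480, 482]
0.026 [-90, -88, 368, 370, 390, 474, 476, 478, 480, 482]
0.03 [-98, -90, -10, -8, 368, 392, 394, 396, 472, 474, 476, 478, 480, 482]
0.034 [-94, -92, -90, -12, -10, -6, 394, 472, 474, 476, 478, 480, 482]
0.038 [-96, -90, -88, -12, -10, -8, -6, 396, 474, 476, 478, 480, 482]
0.042 [-96, -90, -88, -12, -10, -8, -6, 398, 474, 476, 478, 480, 482]
0.046 [-98, -96, -90, -8, -6, 474, 476, 478, 480, 484]
0.05 [-98, -94, -90, -10, -8, -6, 474, 476, 478, 480, 482]
0.054 [-94, -90, -18, -10, -8, -6, 474, 476, 478, 480, 482, 484]
0.058 [-96, -94, -92, -90, -18, -16, -12, -10, -8, 474, 476, 478, 480, 482]
0.062 [-104, -96, -94, -92, -14, -10, -8, -6, -2, 0, 474, 476, 478, 480, 482, 484]
0.066 [-114, -110, -106, -104, -100, -98, -96, -92, -88, -18, -14, -12, -10, -8, -6, -2, 0, 2, 472, 474, 476, 478, 480, 482, 484]
```

View pics/s2.png

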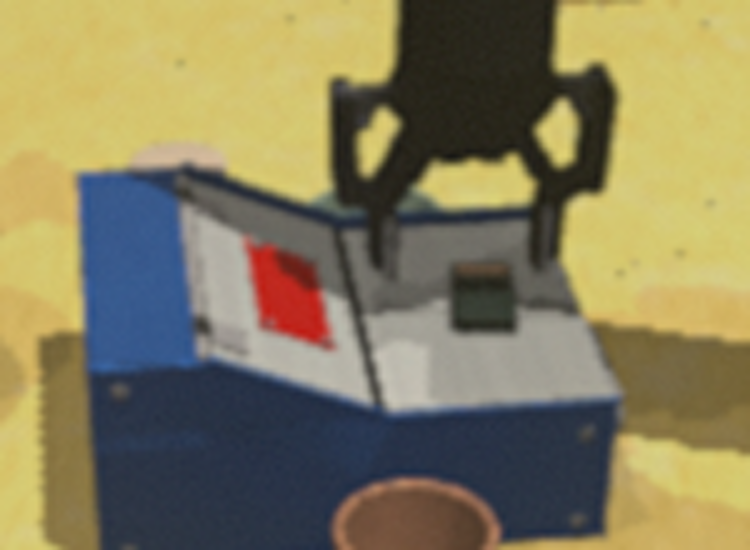

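The side crop shows the front finger just before the lip, around (385,270), and the rear finger behind the tile at (545,265), with the tile between them untouched. The tips are about 20 mm above the sill, so I'll lower gently.

Call:
{"op": "apply_moves", "data": {
  "moves": [
    [[0,0,-0.005],0,0.07],
    [[0,0,-0.005],0,0.07],
    [[0,0,-0.003],0,0.07],
    [[0,0,0],0,0.07],
    [[0,0,0],0,0.07]
  ]
}}

```text
time: 3.33
eef_pos: [0.5548, -0.1271, 0.073]
ee_rot: [-1.986, -2.433, 0.0]
wrist_force: [-0.5, -0.5, -1.7]
finger_gap: 0.82
finger_force: 0.0
```

```bash
python3 look.py s3 | grep -v "0.0[5-9]"
```

```text
0.002 [0, 2, 472, 478, 480]
0.006 [-92, -90, -80, -78, -76, -74, -72, -70, -68, -66, -64, -62, -60, -58, -56, -54, -52, -50, -48, 472, 474, 478, 480, 482]
0.01 [-102, -90, -76, -72, -70, -64, -60, -58, -54, -52, -48, 472, 474, 476, 478, 480, 482]
0.014 [-92, -90, -12, -10, -8, 472, 474, 476, 478, 480, 482]
0.018 [-100, -98, -96, -92, -90, -8, 474, 476, 478, 480, 482]
0.022 [-100, -92, -12, -10, -8, 386, 474, 476, 478, 480, 482, 484]
0.026 [-100, -96, -92, -90, -8, 368, 388, 390, 392, 474, 476, 478, 480, 482]
0.03 [-100, -96, -92, -90, -10, -8, -6, 368, 370, 392, 394, 474, 476, 478, 480, 482, 484]
0.034 [-100, -96, -90, -12, -10, -8, 394, 396, 474, 476, 478, 480, 482]
0.038 [-96, -90, -10, -8, -6, 396, 398, 474, 476, 478, 480, 482]
0.042 [-98, -96, -94, -92, -90, -10, -8, 474, 476, 478, 480, 482]
0.046 [-98, -94, -16, -12, -10, -6, -4, -2, 472, 474, 476, 478, 480, 482]
```

View pics/s3.png

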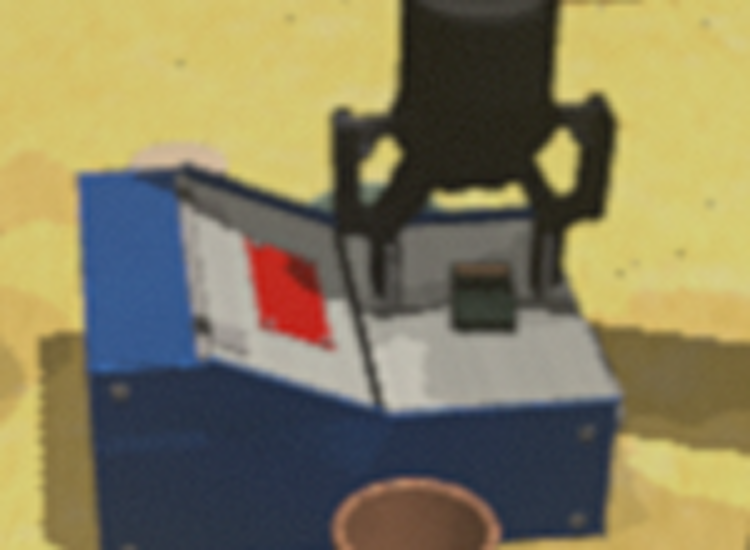

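The image shows the tips just above the sill, straddling the tile, with the flap still shut. I'll go 3 mm lower and start pushing.

Call:
{"op": "apply_moves", "data": {
  "moves": [
    [[0,0,-0.003],0,0.07],
    [[0.0049,0.001,0],0,0.07],
    [[0.0049,0.001,0],0,0.07],
    [[0.0049,0.001,0],0,0.07],
    [[0.0049,0.001,0],0,0.07]
  ]
}}

```text
time: 3.8
eef_pos: [0.5752, -0.123, 0.0704]
ee_rot: [1.987, 2.434, -0.0]
wrist_force: [-1.0, -0.3, 0.9]
finger_gap: 0.822
finger_force: 0.6
```

Call:
{"op": "apply_moves", "data": {
  "moves": [
    [[0.0049,0.001,0],0,0.07],
    [[0.0049,0.001,0],0,0.07],
    [[0.0049,0.001,0],0,0.07],
    [[0.0049,0.001,0],0,0.07],
    [[0,0,0],0,0.07]
  ]
}}

```text
time: 4.22
eef_pos: [0.5953, -0.1189, 0.0702]
ee_rot: [1.986, 2.434, 0.001]
wrist_force: [0.0, -0.4, 2.1]
finger_gap: 0.814
finger_force: 0.7
```

```bash
python3 look.py s4 | grep -v "0.0[5-9]"
```

```text
tcp bin [-0.0116 -0.0087 -0.0048] yaw 11.571839829215406 [ 0.  -0.4  2.1] 0.8143230344461251 4.2167
0.002 [-18, 470, 472, 474, 480]
0.006 [-50, -48, -46, -44, -42, -40, -38, -36, -34, -32, -30, -28, -26, -24, -22, -20, -18, -16, 472, 474, 476, 478, 480, 482]
0.01 [-58, -50, -48, -46, -44, -40, -38, -36, -34, -32, -30, -28, -22, -18, 28, 474, 476, 478, 480, 482]
0.014 [-60, -58, -50, 28, 32, 34, 472, 474, 476, 478, 480, 482]
0.018 [-60, -50, 28, 30, 32, 474, 476, 478, 480, 482]
0.022 [-60, -58, -56, -50, 28, 32, 34, 386, 474, 476, 478, 480, 482]
0.026 [-60, -50, -48, 28, 30, 32, 34, 368, 388, 390, 392, 474, 476, 478, 480, 482]
0.03 [-60, -50, 30, 32, 34, 368, 370, 390, 394, 472, 474, 476, 478, 480, 482, 484]
0.034 [-58, -56, -50, 28, 32, 34, 394, 396, 472, 474, 476, 478, 480, 482]
0.038 [-58, -56, -54, -52, -50, 22, 24, 26, 34, 396, 474, 476, 478, 480, 482]
0.042 [-62, -58, -56, -50, 22, 24, 28, 30, 32, 34, 36, 396, 398, 474, 476, 478, 480, 482]
0.046 [-70, -68, -66, -60, -58, -54, -52, 22, 24, 26, 28, 30, 32, 34, 36, 40, 474, 476, 478, 480, 482, 484]
```

View pics/s4.png

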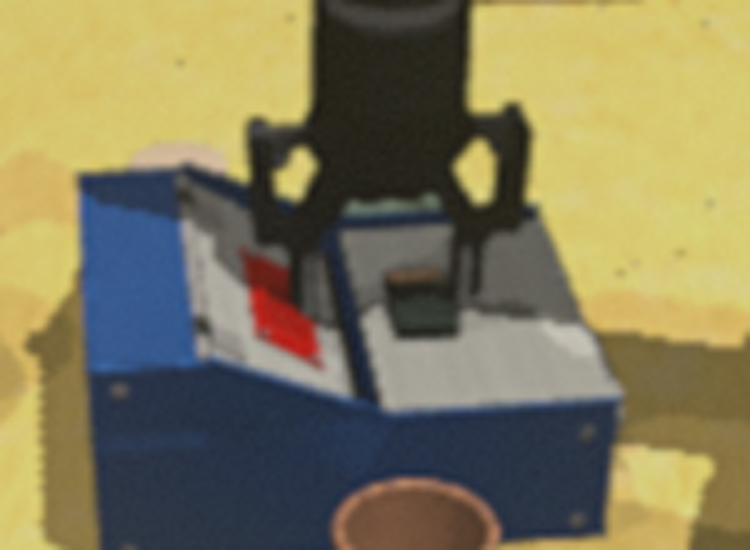

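The image shows the flap ajar, with a gap at about (355,330). The tile sits square against the rear finger and is still fully on the sill. I'll advance to flap-face x ≈ 62, raising slightly so the knuckle clears the fixed top.

Call:
{"op": "apply_moves", "data": {
  "moves": [
    [[0.0049,0.001,0.001],0,0.07],
    [[0.0049,0.001,0],0,0.07],
    [[0.0049,0.001,0],0,0.07],
    [[0.0049,0.001,0],0,0.07],
    [[0.0049,0.001,0],0,0.07]
  ]
}}

```text
time: 4.68
eef_pos: [0.6187, -0.1141, 0.071]
ee_rot: [-1.986, -2.433, 0.001]
wrist_force: [-4.1, -0.1, 0.1]
finger_gap: 0.822
finger_force: 1.6
```

Call:
{"op": "apply_moves", "data": {
  "moves": [
    [[0,0,0],0,0.07],
    [[0,0,0],0,0.07]
  ]
}}

```text
time: 4.85
eef_pos: [0.6191, -0.114, 0.0712]
ee_rot: [1.986, 2.434, 0.0]
wrist_force: [-1.1, -1.2, 2.0]
finger_gap: 0.82
finger_force: 1.4
```

```bash
python3 look.py s5 | grep -v "0.0[6-9]"
```

```text
tcp bin [ 0.0128 -0.0086 -0.0038] yaw 11.561348417792146 [-1.1 -1.2  2. ] 0.8202376240236111 4.85
0.002 [8, 472, 478]
0.006 [-26, -24, -22, -20, -18, -16, -14, -12, -10, -8, -6, -4, -2, 0, 2, 4, 6, 8, 472, 474, 478, 480, 482]
0.01 [-26, -24, -22, -20, -18, -14, -12, -10, -2, 2, 4, 6, 8, 472, 474, 476, 478, 480, 482]
0.014 [-34, -24, 54, 56, 58, 60, 472, 474, 476, 478, 480, 482]
0.018 [-34, -26, -24, 54, 56, 58, 474, 476, 478, 480, 482, 484]
0.022 [-36, -34, -26, -24, 54, 56, 58, 388, 474, 476, 478, 480, 482, 484]
0.026 [-36, -34, -26, 54, 56, 58, 370, 386, 390, 392, 476, 478, 480, 482]
0.03 [-36, -34, -24, 54, 56, 58, 390, 392, 394, 474, 476, 478, 480, 482]
0.034 [-36, -26, 54, 56, 74, 394, 474, 476, 478, 480, 482, 484]
0.038 [-34, -30, -26, -24, 46, 54, 58, 396, 474, 476, 478, 480, 482]
0.042 [-36, -28, -26, 46, 50, 52, 56, 58, 396, 398, 476, 478, 480, 482]
0.046 [-42, -40, -38, -34, -32, -30, -28, 46, 50, 54, 56, 58, 62, 64, 474, 476, 478, 480, 482, 484]
0.05 [-52, -50, -48, -46, -44, -42, -40, -38, -36, -34, -32, -30, -28, -26, 44, 46, 50, 52, 54, 56, 58, 62, 64, 66, 68, 72, 474, 476, 478, 480, 482]
0.054 [-54, -52, -50, -46, -44, -42, -40, -38, -36, -34, -32, -28, -24, 42, 44, 46, 50, 52, 54, 56, 58, 60, 62, 64, 66, 68, 72, 74, 76, 474, 476, 478, 480, 482]
0.058 [-56, -54, -52, -48, -46, -44, -42, -40, -36, -34, -32, -30, -26, -24, -22, -20, 44, 46, 48, 50, 52, 54, 58, 60, 62, 64, 66, 68, 72, 76, 472, 474, 476, 478, 480, 482]
```

View pics/s5.png

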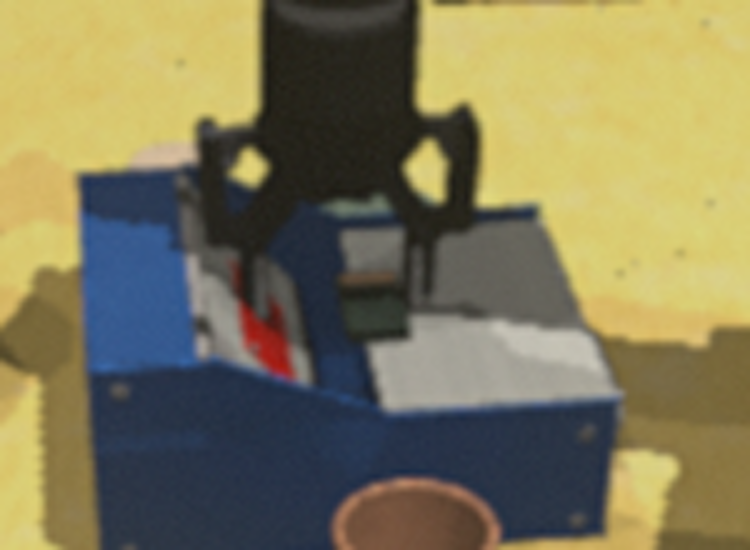

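The image shows the flap wide open, held by the front finger. The tile's front overhangs the edge by about 8 mm while it still lies on the sill. Next I advance 7 mm more, then close the gap from 70 to 54 mm. That stays well clear of the 34 mm tile: the front finger holds still while the rear one pushes the tile over.

Call:
{"op": "apply_moves", "data": {
  "moves": [
    [[0.0039,0.0008,0.0005],0,0.07],
    [[0.0034,0.0007,0],0,0.07],
    [[0.0026,0.0005,0.0005],0,0.065],
    [[0.0026,0.0005,0.0005],0,0.06],
    [[0.0026,0.0005,0.0005],0,0.054]
  ]
}}

```text
time: 5.32
eef_pos: [0.6343, -0.1111, 0.0737]
ee_rot: [1.986, 2.433, 0.001]
wrist_force: [-5.1, -1.4, 0.1]
finger_gap: 0.632
finger_force: 2.4
```

Call:
{"op": "apply_moves", "data": {
  "moves": [
    [[0,0,0],0,0.054],
    [[0,0,0],0,0.054]
  ]
}}

```text
time: 5.48
eef_pos: [0.6343, -0.1111, 0.0736]
ee_rot: [1.986, 2.433, 0.001]
wrist_force: [-2.4, -1.2, 3.7]
finger_gap: 0.628
finger_force: 2.2
```

```bash
python3 look.py s6 | grep -v "0.0[6-9]"|cut -c1-150
```

```text
tcp bin [ 0.0283 -0.0087 -0.0014] yaw 11.555412448343063 [-2.4 -1.2  3.7] 0.6280812308239784 5.4833
0.002 [-2, 472, 474, 478]
0.006 [-2, 470, 474, 476, 478, 480, 482]
0.01 [-12, -8, -2, 62, 66, 472, 474, 476, 478, 480]
0.014 [-12, -8, -2, 62, 64, 66, 470, 474, 476, 478, 480, 482]
0.018 [-12, -10, -8, -2, 60, 62, 64, 66, 474, 476, 478, 480, 482, 484]
0.022 [-12, -8, -2, 62, 64, 66, 386, 388, 474, 476, 478, 480, 482]
0.026 [-12, -8, -2, 58, 62, 64, 368, 390, 392, 474, 476, 478, 480, 482]
0.03 [-12, -2, 54, 60, 62, 64, 66, 78, 368, 392, 394, 396, 474, 476, 478, 480, 482]
0.034 [-12, -8, -2, 54, 58, 62, 396, 472, 474, 476, 478, 480, 482]
0.038 [-10, -8, -6, -4, -2, 54, 56, 60, 64, 66, 80, 84, 396, 398, 474, 476, 478, 480, 482]
0.042 [-12, -8, -6, -4, 56, 60, 62, 64, 66, 68, 82, 398, 472, 476, 478, 480, 482]
0.046 [-24, -22, -20, -18, -14, -12, -10, -8, -6, -4, 54, 56, 60, 62, 64, 66, 68, 70, 80, 472, 474, 476, 478, 480, 482, 484]
0.05 [-30, -28, -24, -22, -20, -18, -16, -14, -12, -10, -8, -6, -2, 52, 54, 56, 58, 60, 62, 64, 66, 68, 70, 74, 76, 78, 474, 476, 478, 480, 482, 484]
0.054 [-30, -28, -22, -20, -18, -16, -14, -12, -10, -8, -4, -2, 0, 52, 54, 56, 60, 62, 64, 66, 68, 70, 74, 76, 78, 80, 82, 84, 472, 474, 476, 478, 480
0.058 [-34, -32, -30, -26, -24, -22, -16, -10, -8, -4, -2, 0, 50, 52, 54, 56, 58, 60, 62, 70, 72, 74, 76, 78, 80, 82, 84, 474, 476, 478, 480, 482]
```

View pics/s6.png

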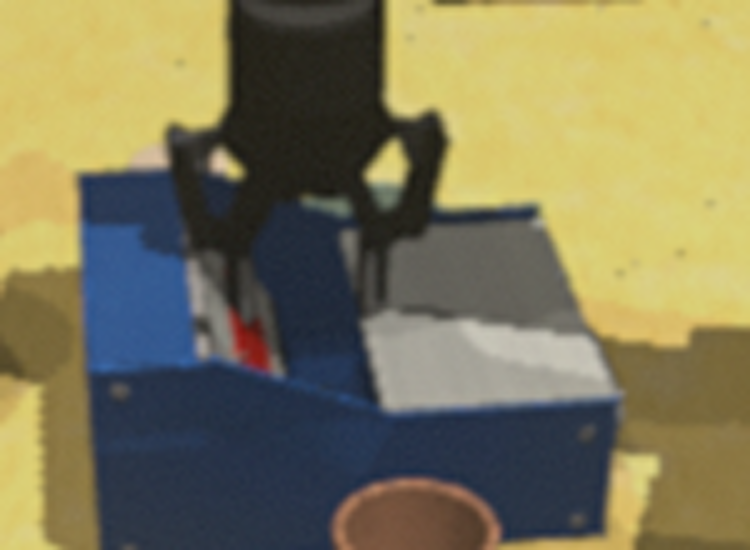

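The tile is gone from the sill and the flap is still held open. I'll back straight out along −x so the flap closes on the retreating finger, then lift.

Call:
{"op": "apply_moves", "data": {
  "moves": [
    [[-0.0078,-0.0016,0.001],0,0.054],
    [[-0.0078,-0.0016,0],0,0.054],
    [[-0.0078,-0.0016,0],0,0.054],
    [[-0.0078,-0.0016,0],0,0.054],
    [[-0.0078,-0.0016,0],0,0.054]
  ]
}}

```text
time: 5.95
eef_pos: [0.594, -0.1193, 0.0744]
ee_rot: [1.987, 2.433, 0.001]
wrist_force: [1.3, -0.3, 1.8]
finger_gap: 0.631
finger_force: 0.5
```

Call:
{"op": "apply_moves", "data": {
  "moves": [
    [[-0.0078,-0.0016,0],0,0.054],
    [[-0.0078,-0.0016,0],0,0.054],
    [[-0.0078,-0.0016,0],0,0.054],
    [[-0.0078,-0.0016,0],0,0.054],
    [[-0.0078,-0.0016,0],0,0.054]
  ]
}}

```text
time: 6.37
eef_pos: [0.5548, -0.1273, 0.074]
ee_rot: [-1.986, -2.433, 0.0]
wrist_force: [-0.0, 0.2, -0.0]
finger_gap: 0.63
finger_force: 0.0
```

Call:
{"op": "apply_moves", "data": {
  "moves": [
    [[-0.0078,-0.0016,0],0,0.054],
    [[0,0,0.02],0,0.054],
    [[0,0,0.035],0,0.054],
    [[0,0,0.035],0,0.054],
    [[0,0,0.035],0,0.054]
  ]
}}

```text
time: 6.78
eef_pos: [0.547, -0.1288, 0.2004]
ee_rot: [-1.986, -2.433, 0.001]
wrist_force: [1.1, -0.8, 0.3]
finger_gap: 0.636
finger_force: 0.0
```

Call:
{"op": "apply_moves", "data": {
  "moves": [
    [[-0.03,0,0.02],0,0.054],
    [[-0.035,0,0],0,0.054],
    [[-0.035,0,0],0,0.054],
    [[-0.035,0,0],0,0.054],
    [[0,0,0],0,0.054]
  ]
}}

```text
time: 7.2
eef_pos: [0.4074, -0.1282, 0.2197]
ee_rot: [-1.987, -2.431, 0.002]
wrist_force: [-0.2, -0.7, 0.6]
finger_gap: 0.63
finger_force: 0.0
```

```bash
python3 - <<'E'
from h import *
from bench import manip
c=manip.capture("top"); B=binf(cloud(c)); B0=binf(cloud(load("top0.npz")))
for x in np.arange(-.08,.14,.02):
    print(round(x,2),[np.median(b[...,2][(abs(b[...,0]-x)<.004)&(abs(b[...,1]-y)<.006)&(b[...,2]>-.09)]).round(4) for y in(-.05,0.,.05) for b in (B0,B)])
for nm,(u,v) in dict(cup=(265,247),otile=(256,207),jar=(427,180),bowl=(426,233)).items():
    d=np.abs(c["color"][v-22:v+22,u-22:u+22].astype(int)-load("top0.npz")["color"][v-22:v+22,u-22:u+22]); print(nm,np.percentile(d,[50,99]))
cv2.imwrite("pics/end.png",cv2.resize(c["color"][140:310,230:460],None,fx=3.3,fy=3.3)[:,:,::-1]); print(manip.get_obs()["eef_pos"])
E
```

```text
-0.08 [np.float64(-0.0013), np.float64(-0.0011), np.float64(-0.0016), np.float64(-0.0028), np.float64(-0.0013), np.float64(-0.0015)]
-0.06 [np.float64(-0.0012), np.float64(-0.0024), np.float64(0.0075), np.float64(-0.0008), np.float64(-0.0016), np.float64(-0.0018)]
-0.04 [np.float64(-0.0018), np.float64(-0.0016), np.float64(-0.0015), np.float64(-0.0014), np.float64(-0.0013), np.float64(-0.0017)]
-0.02 [np.float64(-0.0012), np.float64(-0.0019), np.float64(-0.0011), np.float64(-0.0013), np.float64(-0.0017), np.float64(-0.0015)]
0.0 [np.float64(0.0002), np.float64(-0.0), np.float64(-0.0), np.float64(-0.0004), np.float64(-0.0), np.float64(-0.0003)]
0.02 [np.float64(0.0091), np.float64(0.0091), np.float64(0.0083), np.float64(0.009), np.float64(0.0098), np.float64(0.0086)]
0.04 [np.float64(0.017), np.float64(0.0175), np.float64(0.019), np.float64(0.0188), np.float64(0.0186), np.float64(0.0174)]
0.06 [np.float64(0.0267), np.float64(0.0262), np.float64(0.0268), np.float64(0.0269), np.float64(0.0262), np.float64(0.0266)]
0.08 [np.float64(0.0369), np.float64(0.0365), np.float64(0.0372), np.float64(0.0357), np.float64(0.0369), np.float64(0.0367)]
0.1 [np.float64(0.0423), np.float64(0.0415), np.float64(0.0416), np.float64(0.0414), np.float64(0.0415), np.float64(0.0415)]
0.12 [np.float64(0.0412), np.float64(0.042), np.float64(0.042), np.float64(0.0415), np.float64(0.0416), np.float64(0.0414)]
0.14 [np.float64(0.0417), np.float64(0.0409), np.float64(0.0408), np.float64(0.0409), np.float64(0.0414), np.float64(0.0419)]
cup [ 5. 10.]
otile [ 5. 10.]
jar [ 5. 11.]
bowl [18. 57.]
[ 0.41029277 -0.12859316  0.21988581]
```

View pics/end.png

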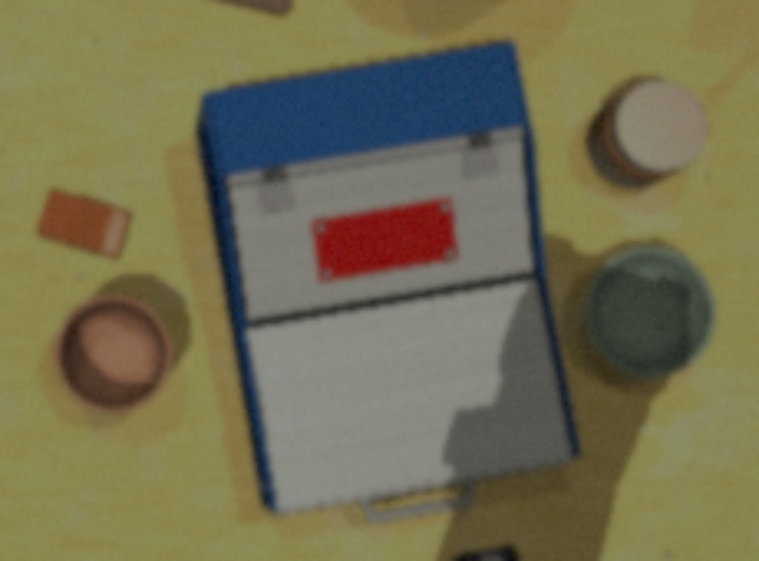

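The flap is back at its shut profile, the sill is empty, and the neighbours are where they were; the change at the bowl is only the arm's shadow.

```bash
python3 -c "
from bench import manip
print(manip.sign_off())"
```

```text
the job is handed in; nothing more can be done
None
```

The green tile was pushed under the held-open flap and dropped into the bin, the flap is fully shut, the cup, jar, bowl and orange tile were not moved, and the job is handed in.

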